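# Press the high tool holder home in the grinder's rack

### The job

One of the five tool holders in the rack is not fully home: bare shank shows between its flange and its socket. Press gently down on its top with the fingertips, without taking hold of it or lifting it, until its flange sits on the socket, then withdraw. Leave the other holders and everything else on the rack and around it untouched.

Things in the scene. Friction and masses are not known exactly. Their poses are not given: they have to be found in the camera images.
- rack: Fixed aluminium rack: two plates 150 x 276 x 12 mm, one above the other on four corner posts. Origin under its centre on the table, x across the short side, y along the long side. The top of its upper plate is 72 mm above the table. Eight places in 2 rows of 4, 62 mm apart both ways. Five places hold tool holders, two have an empty socket, on one lies a spare nut; which is where changes.
- socket_a: Socket of holder a, fixed on the upper plate: a grey plastic ring 42 mm in diameter, its top 5 mm above the plate, origin at its centre on the plate (72 mm above the table), z up. The ring is spring-mounted: pressed on (by the holder) it gives way above about 8 N, by 1 mm for each further 4 N, at most 6 mm, and comes back up when released. The holder stands upright in it and can only slide straight up and down.
- holder_a_top (a point): Centre of the flat top (34 mm in diameter) of holder a: a short holder. A plain steel collet chuck: 20 mm shank in the socket, flange 38 mm in diameter and 8 mm thick, 25 mm neck, nut 34 mm in diameter and 20 mm high. Its top is 42 mm above the underside of its flange, so 47 mm above its socket's origin when fully home.
- holder_a (a joint): How far holder a stands above its home position, in m: 0 is fully home (flange down on the socket ring; measured from the ring), growing upwards to 0.035. Starts at 0 and should stay there.
- socket_b: Socket of holder b, fixed on the upper plate: a grey plastic ring 42 mm in diameter, its top 5 mm above the plate, origin at its centre on the plate (72 mm above the table), z up. The ring is spring-mounted: pressed on (by the holder) it gives way above about 8 N, by 1 mm for each further 4 N, at most 6 mm, and comes back up when released. The holder stands upright in it and can only slide straight up and down.
- holder_b_top (a point): Centre of the flat top (34 mm in diameter) of holder b: a medium holder, the same model as holder c, but fully home. A plain steel collet chuck: 20 mm shank in the socket, flange 38 mm in diameter and 8 mm thick, 25 mm neck, nut 34 mm in diameter and 20 mm high. Its top is 55 mm above the underside of its flange, so 60 mm above its socket's origin when fully home.
- holder_b (a joint): How far holder b stands above its home position, in m: 0 is fully home (flange down on the socket ring; measured from the ring), growing upwards to 0.035. Starts at 0 and should stay there.
- socket_c: Socket of holder c, fixed on the upper plate: a grey plastic ring 42 mm in diameter, its top 5 mm above the plate, origin at its centre on the plate (72 mm above the table), z up. The ring is spring-mounted: pressed on (by the holder) it gives way above about 8 N, by 1 mm for each further 4 N, at most 6 mm, and comes back up when released. The holder stands upright in it and can only slide straight up and down.
- holder_c_top (a point): Centre of the flat top (34 mm in diameter) of holder c: the medium holder that stands high, with bare shank showing under its flange. A plain steel collet chuck: 20 mm shank in the socket, flange 38 mm in diameter and 8 mm thick, 25 mm neck, nut 34 mm in diameter and 20 mm high. Its top is 55 mm above the underside of its flange, so 60 mm above its socket's origin when fully home.
- holder_c (a joint): How far holder c stands above its home position, in m: 0 is fully home (flange down on the socket ring; measured from the ring), growing upwards to 0.035. Starts at 0.014 to 0.022; it stays where it is left, and takes about 5 to 8 N of steady push on its top to slide down.
- socket_d: Socket of holder d, fixed on the upper plate: a grey plastic ring 42 mm in diameter, its top 5 mm above the plate, origin at its centre on the plate (72 mm above the table), z up. The ring is spring-mounted: pressed on (by the holder) it gives way above about 8 N, by 1 mm for each further 4 N, at most 6 mm, and comes back up when released. The holder stands upright in it and can only slide straight up and down.
- holder_d_top (a point): Centre of the flat top (34 mm in diameter) of holder d: the long holder, fully home although its top is the highest of all. A plain steel collet chuck: 20 mm shank in the socket, flange 38 mm in diameter and 8 mm thick, 25 mm neck, nut 34 mm in diameter and 20 mm high. Its top is 88 mm above the underside of its flange, so 93 mm above its socket's origin when fully home.
- holder_d (a joint): How far holder d stands above its home position, in m: 0 is fully home (flange down on the socket ring; measured from the ring), growing upwards to 0.035. Starts at 0 and should stay there.
- socket_e: Socket of holder e, fixed on the upper plate: a grey plastic ring 42 mm in diameter, its top 5 mm above the plate, origin at its centre on the plate (72 mm above the table), z up. The ring is spring-mounted: pressed on (by the holder) it gives way above about 8 N, by 1 mm for each further 4 N, at most 6 mm, and comes back up when released. The holder stands upright in it and can only slide straight up and down.
- holder_e_top (a point): Centre of the flat top (34 mm in diameter) of holder e: a second short holder. A plain steel collet chuck: 20 mm shank in the socket, flange 38 mm in diameter and 8 mm thick, 25 mm neck, nut 34 mm in diameter and 20 mm high. Its top is 42 mm above the underside of its flange, so 47 mm above its socket's origin when fully home.
- holder_e (a joint): How far holder e stands above its home position, in m: 0 is fully home (flange down on the socket ring; measured from the ring), growing upwards to 0.035. Starts at 0 and should stay there.
- socket_f: Empty grey socket ring, 42 mm in diameter, 5 mm high, on the upper plate, origin at its centre on the plate.
- socket_g: A second empty socket ring like socket f.
- spare_nut: Loose steel collet nut, a ring 32 mm in diameter and 22 mm high with an 18 mm hole, lying on one place of the rack's upper plate; origin at the centre of its underside.
- wrench: Loose steel wrench, flat and about 180 mm long, lying on the table on the far side of the rack.
- wheel: Loose grinding wheel, 100 mm in diameter and 20 mm high, lying on the table to the left of the rack (+y side); origin at the centre of its underside.
- jar: Loose white jar with a black lid, 56 mm in diameter and 75 mm high, standing on the table to the right of the rack (-y side); origin at the centre of its underside.
Things that resemble listed ones, but are neither listed nor needed, are in the scene too. What is meant by the wheel is not red, and is the larger of those in its own colour. Leave any pink look-alike of the jar alone.

How it is judged:
On the way:
1. the fingertips press on the high holder (contact force between the fingers and socket_c above 0.5 N and value of joint holder_c above 0.003 m), for 0.02 s.
At the end, for the whole second after the job is handed in: The high holder is home to within 2.5 mm, the other four are still home to within 2 mm, and the spare nut, wrench, wheel and jar lie still within 5 mm of where they started (value of joint holder_c below 0.0025 m and value of joint each of holder_a, holder_b, holder_d, holder_e below 0.002 m and distance of each of spare_nut, wrench, wheel, jar from where it was at the start of the episode below 0.005 m and linear speed of each of spare_nut, wrench, wheel, jar below 0.02 m/s); the robot touches nothing.
It fails at once if the high holder is pulled up (more than 25 mm above home) (value of joint holder_c above 0.025 m).
It fails at once if the high holder is taken between the fingers: the grasp point goes below its top, over it (z of the grasp point in the frame of holder_c_top below 0.002 m and horizontal distance between the grasp point and holder_c_top below 0.012 m).
It fails at once if the high holder is pressed harder than gently (over 45 N) (contact force between any of the fingers, the arm and socket_c above 45 N).
It fails at once if another holder or socket is touched (over 2 N) or lifted (contact force between any of the fingers, the arm and socket_a above 2 N or contact force between any of the fingers, the arm and socket_b above 2 N or contact force between any of the fingers, the arm and socket_d above 2 N or contact force between any of the fingers, the arm and socket_e above 2 N or contact force between any of the fingers, the arm and socket_f above 2 N or contact force between any of the fingers, the arm and socket_g above 2 N or value of joint any of holder_a, holder_b, holder_d, holder_e above 0.003 m).
It fails at once if the nut, wrench, wheel or jar is touched (over 2 N) or moved over 5 mm (contact force between any of the fingers, the arm and spare_nut above 2 N or contact force between any of the fingers, the arm and wrench above 2 N or contact force between any of the fingers, the arm and wheel above 2 N or contact force between any of the fingers, the arm and jar above 2 N or distance of any of spare_nut, wrench, wheel, jar from where it was at the start of the episode above 0.005 m).
It also fails if it takes over 32 s, if anything falls off the work surface, if the arm or the gripper's body presses on something with over 40 N, if the wrist force passes 120 N, or if a joint passes its speed limit or range.

### The arm

A 6-joint arm with a two-finger parallel gripper is mounted at the origin on the work surface. World frame = base frame: x ahead of the robot, y to its left, z up, the work surface at z = 0. Lengths are in m, angles in rad, forces in N, time in s.
With the tool pointing down it reaches from about 0.375 to 0.9 m from the base axis. Payload 3.1 kg.
Tool frame: the origin (TCP) lies at the very end of the fingers, on their centre line; the grasp point (between the pads) lies 19 mm behind it; z points along the fingers, y is the line along which they close (so a half turn about z gives the same grasp; the last joint's range is limited). The gripper opens to 87 mm and grips with 3 to 60 N. Pads are 19 mm wide; open, the fingers measure 117 mm over their backs; the gripper's body (75 mm by 190 mm) begins 51 mm behind the grasp point.
Start: joints at [-1.319, 0.527, 1.433, -0, 1.181, -0.178], TCP at [0.261, -0.568, 0.223] pointing down, gripper open.
Joint ranges: [-3.08, 3.08], [-0.75, 2.2], [0.22, 2.44], [-1.43, 4.57], [0, 2.65], [-2.85, 2.85]. Speed limits (rad/s): [2.79, 2.79, 3.14, 3.14, 3.14, 3.14].

### API

Orientations are given as a unit quaternion [x, y, z, w].
In Python, from rig import robot gives the robot as it stands. The module is installed in compiled form; this text tells all that it offers.
- The arm moves only by the tool servo_tool, never from a script. Its argument "rows" is one flat list of numbers, 5 for each row, row after row: the closure, from -1 (fully open) to 1 (shut), so that 0 is half open, then the shift along the tool's x, y, z in m, then the turn about the tool's z in degrees. A call has 1 to 5 rows; each row shifts and turns the commanded pose from where the row before left it, along the tool's axes as they then stand; what a row does not reach is not made up. A row lasts 1/12 s, in which the tool goes at most 41.7 mm and 7.16 degrees, less where a joint would pass 70% of its speed; a pose out of reach is approached as far as the arm can. A call with a gripper value outside its range is refused whole. The fingers move at their own pace and stop on an object; "newtons" is the grip in N (left out, the last holds). Time passes only in rows, so rows that do not move let the fingers close. It gives the time, the measured TCP pose, the force, the opening and the grip force at its end, in the units of the state.
- robot.get_obs(): the state, without advancing time (a new reading comes with each control period).
- robot.camera(name): name is "scene" or "top" or "wrist"; returns a dict with "pixels" (384x512x3 uint8, red, green, blue), "intrinsics" (3x3 intrinsics, pixels), "dist" ([k1, k2, p1, p2, k3] as OpenCV has them; the pictures are not rectified), "rvec" (rotation vector, rad) and "tvec" (3), from world to camera coordinates, as OpenCV has them; the wrist camera has in their place "mount" (4x4, takes a point from camera to tool coordinates, whose origin is the TCP and whose axes are the flange's). Camera axes: x right, y down, z forward; pixel columns grow to the right and rows downward; lengths in m; the calibration is good to about 2 mm. A picture is of the moment at which its call begins: read the wrist's pose just before it. There is no depth.
- robot.hand_in(): hands the job in; it is judged then, once.
Trained networks look in a picture, given as the dict that the camera call returned (one of the last four; its "shot" number tells which), for a name from the list of things; names that differ only in an ending like _2 or _b are one class to them, and where a whole thing is asked for, a point or a joint stands for the part that bears it (a point fixed in the world has none). Each returns a list of dicts, best first, with "score" (0 to 1); they miss things now and then, are a little off and sometimes report something else, mostly with a low value. They report only what shows in the picture. A call takes as long as a camera call. They do not tell look-alikes from the thing itself.
- robot.spot_in(picture, query): "at" ([x, y, z] in m, in world coordinates, good to about 4 mm: the middle of the surface that is visible of it).
- robot.outline_of(picture, query): "region" (384x512 bool, what is visible of it).
- robot.place_of(picture, query): "at" ([x, y, z] in m, in world coordinates, good to about 4 mm: a listed point, or the origin of a listed thing).
The state is a dict: "time": time; "q": joint angles; "joint_velocities": joint speeds; "joint_torque": joint torques, N m; "position": TCP position; "tool_rot": TCP orientation; "ft_force": force on the tool from outside, world axes, zero at the start; "moment": the same for the moment, N m; "grip_width": finger opening in m; "grip_force": force on a finger pad.
Only numpy, scipy, OpenCV 4.12 (cv2) and the standard library are available. Lean on these libraries where they do the work, as an engineer would, in place of code of your own. Each camera call takes 0.05 s, during which the arm holds its last target. There are 200 camera calls.

## Working session

There is one attempt and no reset: what is moved stays moved. The work goes in short steps, Python scripts to look and compute and a tool call to move; the robot and the scene stay as the last step left them, time stands still between calls to the robot, and variables do not carry over. Pictures are saved under pics/ and viewed, at most 10 in all, crops included, and the job is handed in when it is done.

Besides the shell and the picture viewer there is one more tool, called as name(argument=value, ...) on one line, values as JSON. servo_tool: Moves the arm, as the interface text tells. Its arguments: {"type":"object","properties":{"rows":{"type":"array","items":{"type":"number"}},"newtons":{"type":"number"}},"required":["rows"]}

```bash
mkdir -p pics
python3 - <<'E'
from rig import robot
import cv2,numpy as np
o=robot.get_obs();print(o['time'],o['position'],o['tool_rot'],o['ft_force'],o['grip_width'])
ims=[]
for n in ['scene','top']:
    p=robot.camera(n);cv2.imwrite(f'pics/{n}0.png',cv2.resize(p['pixels'][:,:,::-1],(800,600),interpolation=cv2.INTER_CUBIC))
    R,_=cv2.Rodrigues(p['rvec']);print(n,'cam',(-R.T@np.array(p['tvec']).ravel()).round(3))
    for q in ['holder_c_top','socket_c','socket_f','spare_nut','rack']:
        for r in robot.place_of(p,q)[:9]:
            a=np.array(r['at']);uv,_=cv2.projectPoints(a.reshape(1,3),p['rvec'],p['tvec'],p['intrinsics'],np.array(p['dist']))
            print(q,round(r['score'],2),a.round(4),uv.ravel().round())
E
```

```text
0.0 [ 0.26082187 -0.56716005  0.22159424] [ 9.76887700e-01  2.13750491e-01 -6.09206040e-05 -1.07014237e-03] [-0.01534244 -0.37163372  0.84836256] 0.08712262988075972
scene cam [ 1.135 -0.437  0.988]
holder_c_top 0.67 [ 0.6007 -0.2116  0.1504] [174. 233.]
socket_c 0.91 [ 0.5975 -0.0814  0.0736] [226. 221.]
socket_c 0.75 [ 0.5414 -0.1457  0.0715] [189. 220.]
socket_c 0.71 [ 0.5383 -0.0841  0.0732] [210. 205.]
socket_c 0.7 [ 0.601  -0.021   0.0729] [249. 209.]
socket_c 0.61 [ 0.602  -0.1477  0.0712] [203. 239.]
socket_c 0.59 [ 0.6014 -0.2094  0.0706] [180. 254.]
socket_c 0.46 [ 0.5409 -0.2081  0.0724] [165. 234.]
socket_f 0.91 [ 0.5975 -0.0814  0.0736] [226. 221.]
socket_f 0.75 [ 0.5414 -0.1457  0.0715] [189. 220.]
socket_f 0.71 [ 0.5383 -0.0841  0.0732] [210. 205.]
socket_f 0.7 [ 0.601  -0.021   0.0729] [249. 209.]
socket_f 0.61 [ 0.602  -0.1477  0.0712] [203. 239.]
socket_f 0.59 [ 0.6014 -0.2094  0.0706] [180. 254.]
socket_f 0.46 [ 0.5409 -0.2081  0.0724] [165. 234.]
spare_nut 0.44 [ 0.54   -0.023   0.0727] [232. 193.]
rack 0.9 [ 0.5688 -0.114   0.0006] [209. 238.]
rack 0.35 [ 0.6018 
[... 480 characters left out ...]
 [347. 213.]
socket_c 0.55 [ 0.5991 -0.0839  0.0723] [298. 190.]
socket_c 0.54 [ 0.6028 -0.0231  0.0707] [274. 188.]
socket_c 0.2 [ 7.140e-01 -1.163e-01  7.000e-04] [307. 154.]
socket_f 0.84 [ 0.5418 -0.1445  0.0769] [321. 212.]
socket_f 0.83 [ 0.598  -0.21    0.0718] [345. 191.]
socket_f 0.83 [ 0.6035 -0.1427  0.0726] [320. 188.]
socket_f 0.77 [ 0.5411 -0.0849  0.0701] [298. 212.]
socket_f 0.68 [ 0.6001 -0.1468  0.171 ] [327. 183.]
socket_f 0.61 [ 0.5394 -0.2113  0.0751] [347. 213.]
socket_f 0.55 [ 0.5991 -0.0839  0.0723] [298. 190.]
socket_f 0.54 [ 0.6028 -0.0231  0.0707] [274. 188.]
socket_f 0.2 [ 7.140e-01 -1.163e-01  7.000e-04] [307. 154.]
rack 0.58 [ 0.5697 -0.1118 -0.003 ] [306. 205.]
```

Run:
```python
import cv2
a=cv2.imread('pics/scene0.png')
k=800/512
c=a[int(140*k):int(290*k),int(120*k):int(320*k)]
cv2.imwrite('pics/crop1.png',cv2.resize(c,(800,600),interpolation=cv2.INTER_CUBIC))
```

```text
(no output)
```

View pics/crop1.png

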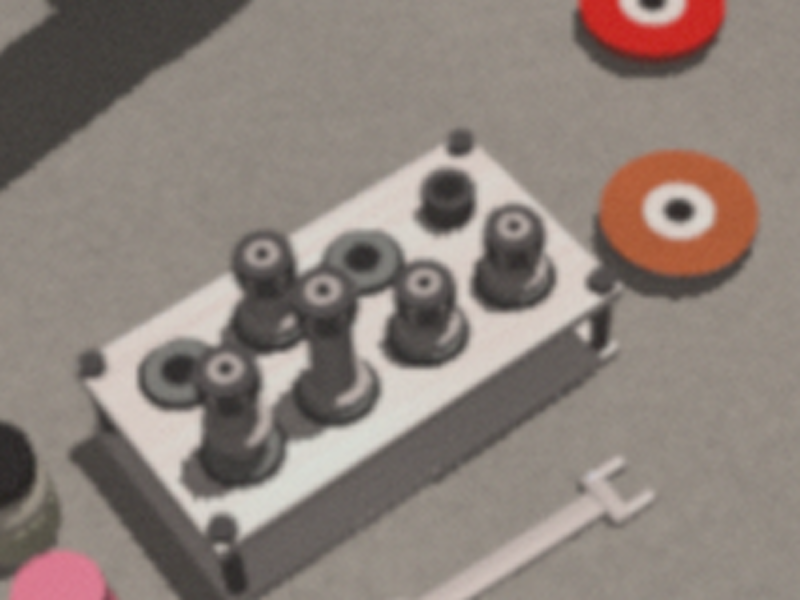

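View pics/scene0.png

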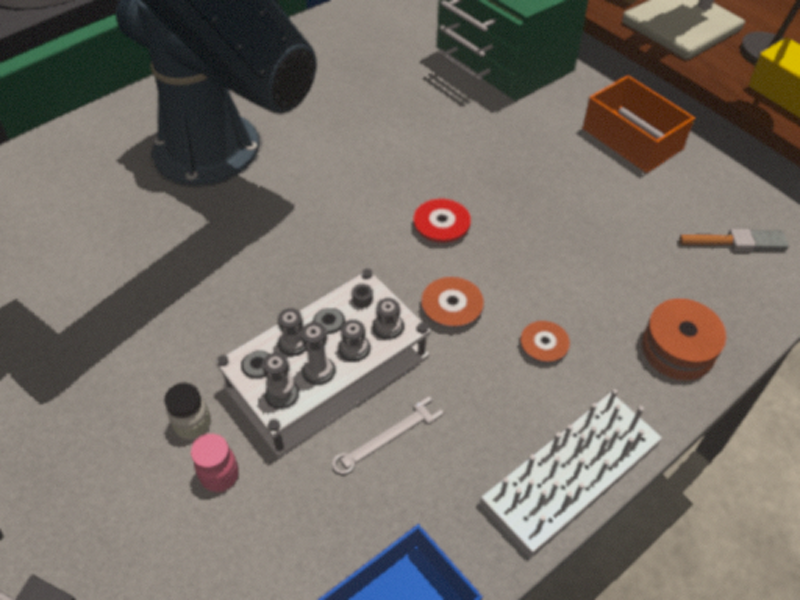

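In the scene view (800x600), two medium holders could be the one. One is at (280,380), at the end of the near row. The other is at (290,330), in the row nearer the robot, with its base at world (0.54,-0.146). The first reads about 18 mm above its home top (0.150 against 0.132) and the second reads 0.134. The short pair is at (352,345) and (388,318), and the long holder is at (317,350). I'll confirm this in one enlarged crop with home-position markers.

Run:
```python
from rig import robot
import cv2,numpy as np
p=robot.camera('scene');im=p['pixels'][:,:,::-1].copy()
S=8;x0,y0=155,180
c=cv2.resize(im[y0:y0+75,x0:x0+100],(800,600),interpolation=cv2.INTER_CUBIC)
def ring(x,y,z,r,col):
    t=np.linspace(0,2*np.pi,40);P=np.c_[x+r*np.cos(t),y+r*np.sin(t),np.full(40,z)]
    uv,_=cv2.projectPoints(P,p['rvec'],p['tvec'],p['intrinsics'],np.array(p['dist']))
    q=((uv.reshape(-1,2)-[x0,y0]+.5)*S).astype(np.int32);cv2.polylines(c,[q],True,col,1)
for x,y in [(.601,-.209),(.540,-.146)]:
    ring(x,y,.132,.017,(0,255,0));ring(x,y,.077,.021,(255,255,0))
cv2.imwrite('pics/crop2.png',c)
```

```text
(no output)
```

View pics/crop2.png

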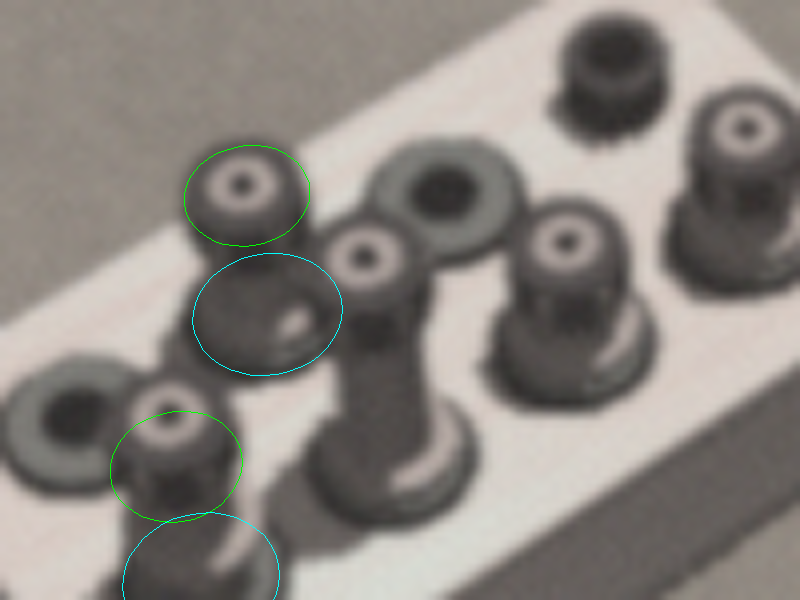

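The crop confirms it. The rear medium holder's top at (241,185) sits on its home ring, so it is home. The near-row end holder's top at (168,415) is about 50 crop pixels above its home ring at (175,465), roughly 18 mm, so it is the high one. I'm moving over it with the fingers closing.

servo_tool(rows=[1,0.036,-0.0145,-0.004,0,1,0.036,-0.0145,-0.004,0,1,0.036,-0.0145,0,0,1,0.036,-0.0145,0,0,1,0.036,-0.0145,0,0], newtons=10)

```text
time: 1.07
position: [0.3952, -0.4256, 0.2308]
tool_rot: [0.977, 0.213, 0.0, 0.0]
ft_force: [1.4, -0.1, 1.0]
grip_width: 0.0615
grip_force: 0.0
```

servo_tool(rows=[1,0.036,-0.0145,0,0,1,0.036,-0.0145,0,0,1,0.036,-0.0145,0,0,1,0.036,-0.0145,0,0,1,0.0,0.0,0,0])

```text
time: 1.48
position: [0.505, -0.3083, 0.2308]
tool_rot: [0.976, 0.217, 0.002, -0.001]
ft_force: [0.1, 0.5, 0.3]
grip_width: 0.0285
grip_force: 0.0
```

```bash
cat > h.py <<'E'
from rig import robot
import cv2,numpy as np
from scipy.spatial.transform import Rotation as Ro
def look(name=None):
    o=robot.get_obs();p=robot.camera('wrist');R=Ro.from_quat(o['tool_rot']).as_matrix()
    print(o['time'],np.round(o['position'],4),np.round(o['ft_force'],2),round(o['grip_width'],4))
    if name: cv2.imwrite(name,p['pixels'][:,:,::-1])
    M=np.array(p['mount']);T=np.eye(4);T[:3,:3]=R;T[:3,3]=o['position'];C=np.linalg.inv(T@M)
    def proj(P): return cv2.projectPoints(np.atleast_2d(np.float64(P)),cv2.Rodrigues(C[:3,:3])[0],C[:3,3],p['intrinsics'],np.array(p['dist']))[0].reshape(-1,2)
    return o,p,R,proj
E
python3 - <<'E'
from h import *
o,p,R,proj=look('pics/w1.png')
for q in ['holder_c_top']:
    for r in robot.place_of(p,q)[:5]:
        print(q,round(r['score'],2),np.round(r['at'],4),proj(r['at']).round())
for n in ['top','scene']:
    for r in robot.place_of(robot.camera(n),'holder_c_top')[:5]: print(n,round(r['score'],2),np.round(r['at'],4))
print('tool shift to (.600,-.209)',R.T@(np.array([.600,-.209,o['position'][2]])-o['position']))
E
```

```text
1.4833 [ 0.505  -0.3083  0.2308] [0.13 0.49 0.34] 0.0285
holder_c_top 0.6 [ 0.5964 -0.2074  0.1506] [[183.  30.]]
holder_c_top 0.31 [ 0.5392 -0.1497  0.1332] [[92. 74.]]
top 0.53 [ 0.6037 -0.2098  0.15  ]
scene 0.82 [ 0.6024 -0.2123  0.1498]
tool shift to (.600,-.209) [ 0.12813348 -0.04974989  0.00050411]
```

View pics/w1.png

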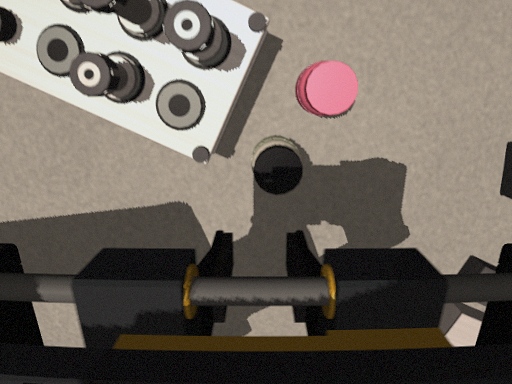

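The wrist view shows the high holder's top at (187,25), with clear space around the path. The cameras agree on about (0.600,-0.209,0.150).

servo_tool(rows=[1,0.032,-0.0125,0,0,1,0.032,-0.0125,0,0,1,0.032,-0.0125,0,0,1,0.032,-0.0125,0,0,1,0,0,0.02,0])

```text
time: 2.2
position: [0.6023, -0.2137, 0.2145]
tool_rot: [0.977, 0.215, 0.005, 0.003]
ft_force: [0.5, -0.2, 0.8]
grip_width: 0.0004
grip_force: 0.0
```

servo_tool(rows=[1,0,0,0.02,0,1,0,0,0.01,0,1,0,0,0.005,0,1,0,0,0,0,1,0,0,0,0])

```text
time: 2.62
position: [0.5962, -0.2163, 0.1759]
tool_rot: [0.977, 0.213, 0.0, 0.0]
ft_force: [-0.4, 1.1, -0.8]
grip_width: 0.0001
grip_force: 0.0
```

Run:
```python
from h import *
o,p,R,proj=look()
print('shift',(R.T@(np.array([.600,-.209,.150])-o['position'])).round(4))
s=robot.camera('scene');c=s['pixels'][170:260,140:260,::-1]
cv2.imwrite('pics/s2.png',cv2.resize(c,(800,600),interpolation=cv2.INTER_CUBIC))
```

```text
2.6167 [ 0.5962 -0.2163  0.1759] [-0.36  1.1  -0.85] 0.0001
shift [ 0.0065 -0.0051  0.0259]
```

View pics/s2.png

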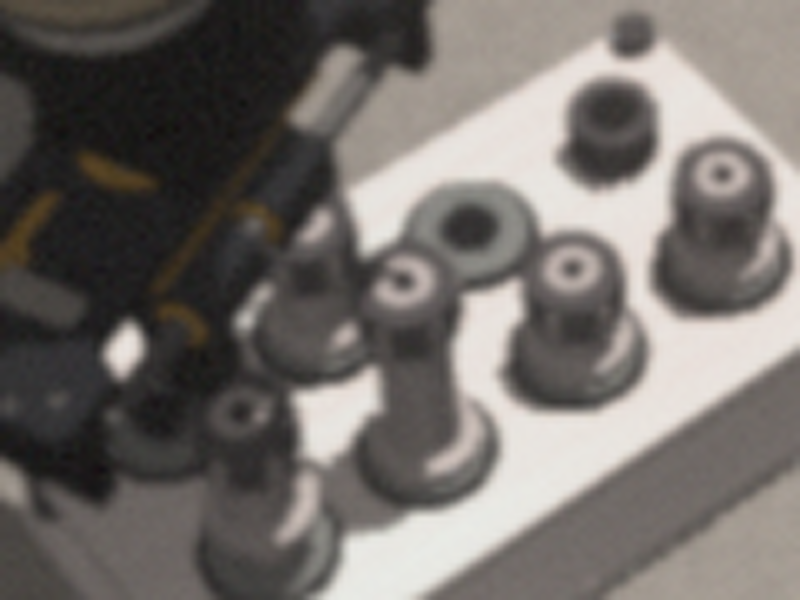

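The fingers are about 8 mm to the left (-y) of the holder top at (243,410). I'm shifting over and checking centring by projecting the TCP into the picture.

servo_tool(rows=[1,0.0065,-0.005,0.006,0,1,0,0,0.006,0,1,0,0,0,0])

```text
time: 2.97
position: [0.5996, -0.2069, 0.1625]
tool_rot: [0.977, 0.214, -0.001, -0.001]
ft_force: [-1.1, 0.4, 0.3]
grip_width: 0.0004
grip_force: 0.0
```

Run:
```python
from h import *
o,p,R,proj=look()
s=robot.camera('scene');x0,y0,S=150,205,10
c=cv2.resize(s['pixels'][y0:y0+60,x0:x0+80,::-1],(800,600),interpolation=cv2.INTER_CUBIC)
for P,col in [(o['position'],(0,0,255)),([.600,-.209,.150],(0,255,0))]:
    uv=cv2.projectPoints(np.float64([P]),s['rvec'],s['tvec'],s['intrinsics'],np.array(s['dist']))[0].ravel()
    cv2.circle(c,tuple(int(v) for v in (uv-[x0,y0]+.5)*S),5,col,1)
cv2.imwrite('pics/s3.png',c)
```

```text
2.9667 [ 0.5996 -0.2069  0.1625] [-1.11  0.42  0.33] 0.0004
```

View pics/s3.png

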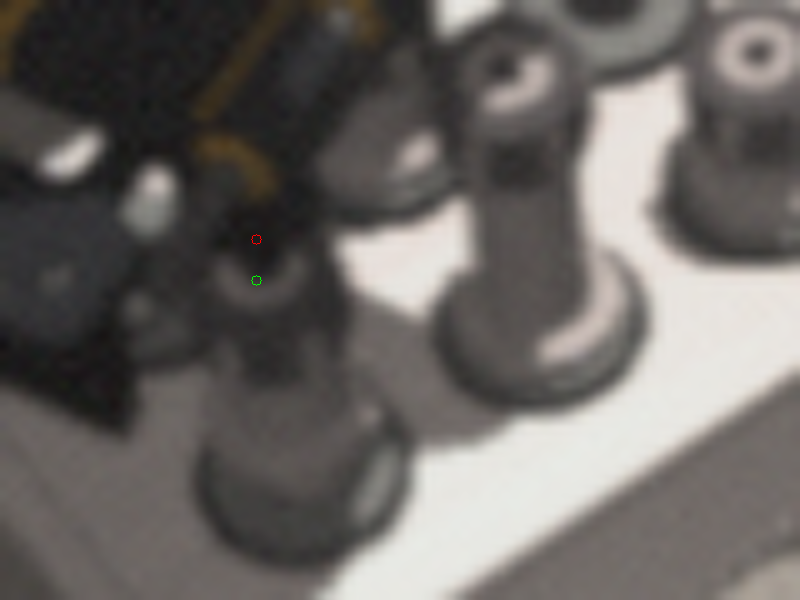

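The tip (red, 256,239) lies just above the top's centre (about 262,270), so it is centred. I'm pressing down in small steps while watching the force.

servo_tool(rows=[1,0,0,0.003,0,1,0,0,0.003,0,1,0,0,0.003,0,1,0,0,0.002,0,1,0,0,0.002,0])

```text
time: 3.48
position: [0.6002, -0.2079, 0.1505]
tool_rot: [0.977, 0.214, 0.0, 0.0]
ft_force: [-0.4, -0.0, 6.4]
grip_width: 0.0005
grip_force: 3.1
```

servo_tool(rows=[1,0,0,0.002,0,1,0,0,0.002,0,1,0,0,0.002,0,1,0,0,0,0])

```text
time: 3.82
position: [0.6002, -0.208, 0.1454]
tool_rot: [0.977, 0.214, 0.0, 0.0]
ft_force: [-1.0, 1.1, 5.3]
grip_width: 0.0009
grip_force: 2.7
```

The force is a steady 5–6 N, so the holder is sliding. Home should be near z = 0.132.

servo_tool(rows=[1,0,0,0.002,0,1,0,0,0.002,0,1,0,0,0.002,0,1,0,0,0.002,0,1,0,0,0,0])

```text
time: 4.23
position: [0.6002, -0.2079, 0.1374]
tool_rot: [0.977, 0.214, 0.0, 0.0]
ft_force: [-1.6, 0.2, 4.8]
grip_width: 0.0002
grip_force: 2.8
```

servo_tool(rows=[1,0,0,0.001,0,1,0,0,0.001,0,1,0,0,0.001,0,1,0,0,0,0])

```text
time: 4.57
position: [0.6002, -0.2079, 0.1345]
tool_rot: [0.977, 0.214, 0.0, 0.0]
ft_force: [-0.9, 0.2, 5.4]
grip_width: 0.0002
grip_force: 2.9
```

servo_tool(rows=[1,0,0,0.001,0,1,0,0,0.001,0,1,0,0,0,0])

```text
time: 4.82
position: [0.6002, -0.2079, 0.1325]
tool_rot: [0.977, 0.214, 0.0, 0.0]
ft_force: [-1.9, -0.0, 5.5]
grip_width: 0.0007
grip_force: 2.9
```

servo_tool(rows=[1,0,0,0.001,0,1,0,0,0,0])

```text
time: 4.98
position: [0.6003, -0.2079, 0.1319]
tool_rot: [0.977, 0.214, 0.0, 0.0]
ft_force: [-1.9, 1.7, 7.2]
grip_width: 0.0011
grip_force: 3.8
```

servo_tool(rows=[1,0,0,0.001,0,1,0,0,0,0])

```text
time: 5.15
position: [0.6003, -0.208, 0.1313]
tool_rot: [0.977, 0.214, 0.0, 0.0]
ft_force: [-2.1, 1.4, 8.9]
grip_width: 0.0006
grip_force: 4.9
```

servo_tool(rows=[1,0,0,0.001,0,1,0,0,0,0])

```text
time: 5.32
position: [0.6004, -0.208, 0.1308]
tool_rot: [0.977, 0.214, 0.0, 0.0]
ft_force: [-3.1, 2.2, 13.1]
grip_width: 0.0003
grip_force: 5.9
```

The force is climbing past 13 N at z ≈ 0.131, so the flange is on the ring. One more small push, then I'll withdraw straight up.

servo_tool(rows=[1,0,0,0.001,0,1,0,0,0,0])

```text
time: 5.48
position: [0.6004, -0.2081, 0.1302]
tool_rot: [0.977, 0.214, 0.0, 0.001]
ft_force: [-3.5, 1.6, 15.1]
grip_width: 0.0006
grip_force: 6.9
```

servo_tool(rows=[1,0,0,-0.004,0,1,0,0,-0.01,0,1,0,0,-0.02,0,1,0,0,-0.03,0,1,0,0,-0.03,0])

```text
time: 5.9
position: [0.5995, -0.2075, 0.2217]
tool_rot: [0.977, 0.214, -0.001, -0.001]
ft_force: [0.7, 0.4, -0.0]
grip_width: 0.0004
grip_force: 0.0
```

servo_tool(rows=[1,-0.036,0.0145,-0.005,0,1,-0.036,0.0145,0,0,1,-0.036,0.0145,0,0,1,-0.036,0.0145,0,0,1,-0.036,0.0145,0,0])

```text
time: 6.32
position: [0.4657, -0.3499, 0.227]
tool_rot: [0.977, 0.214, 0.0, 0.0]
ft_force: [0.9, -1.2, 0.6]
grip_width: 0.0004
grip_force: 0.0
```

servo_tool(rows=[1,0,0,0,0,1,0,0,0,0,1,0,0,0,0])

```text
time: 6.57
position: [0.467, -0.3489, 0.2267]
tool_rot: [0.977, 0.213, 0.0, -0.0]
ft_force: [0.0, 0.5, -0.6]
grip_width: 0.0007
grip_force: 0.0
```

Run:
```python
from h import *
o,p,R,proj=look()
s=robot.camera('scene');x0,y0,S=150,190,8
for r in robot.place_of(s,'holder_c_top')[:3]: print(round(r['score'],2),np.round(r['at'],4))
c=cv2.resize(s['pixels'][y0:y0+75,x0:x0+100,::-1],(800,600),interpolation=cv2.INTER_CUBIC)
t=np.linspace(0,2*np.pi,40)
uv=cv2.projectPoints(np.c_[.600+.017*np.cos(t),-.209+.017*np.sin(t),0*t+.132],s['rvec'],s['tvec'],s['intrinsics'],np.array(s['dist']))[0].reshape(-1,2)
cv2.polylines(c,[((uv-[x0,y0]+.5)*S).astype(np.int32)],True,(0,255,0),1)
cv2.imwrite('pics/s4.png',c)
```

```text
6.5667 [ 0.467  -0.3489  0.2267] [ 0.    0.51 -0.6 ] 0.0007
0.79 [ 0.603  -0.2082  0.134 ]
```

View pics/s4.png

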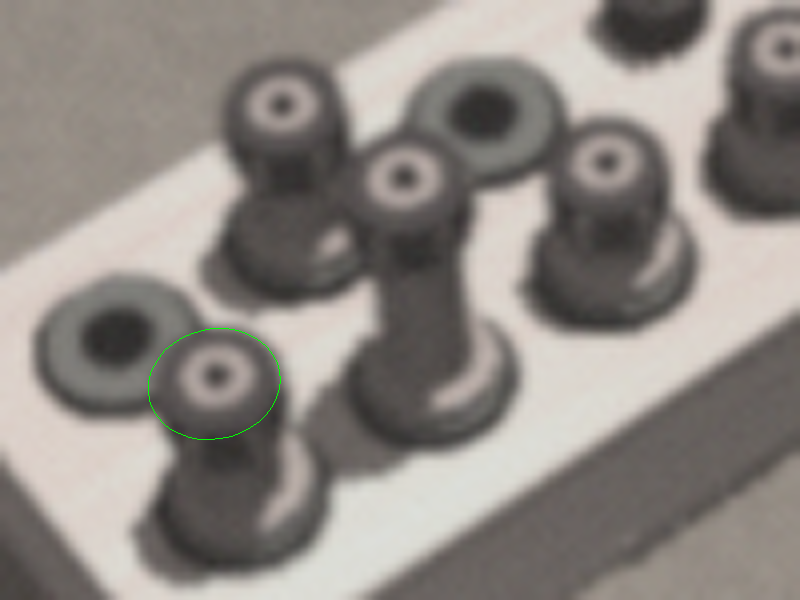

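The pressed holder's top at (217,375) now lies on its home ring, it looks the same as the rear medium holder, and nothing else has moved. The arm is clear, so I'm handing in.

```bash
python3 -c "
from rig import robot
print(robot.hand_in())"
```

```text
the job is handed in; nothing more can be done
None
```

I pressed the high medium holder (the end one in the row farther from the robot) down until its flange sat on the socket, with a highest reading of about 15 N. I then withdrew the arm clear of everything and handed in; the last picture showed the holder home and the rest of the rack undisturbed, but the hand-in returned no verdict.

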